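# Hold down a valve block and index the end stop up to it

## Task

Secure the black valve block in its blue assembly fixture. First swing the red-gripped hold-down bar over the block until it snaps fully home between the rollers of its catch; then pull up the red knob of the yellow end stop's lock plunger, slide the end stop along the tube one hole towards the block and let the pin go fully home in that next hole. Do not let go at the end: finish still holding the knob with the pin home, the bar shut, and the block and everything else on the bench left where it was.

Things in the scene. Friction and masses are not known exactly. Their poses are not given: they have to be found in the camera images.
- fixture: blue steel base plate, 170 (x) by 440 (y) by 12 mm, bolted to the bench. Origin: centre of its underside, on the bench; z up. On its +y half sits the valve block (middle at x 0, y +100 mm); over its -y half (x 0, y -214 to +13 mm) runs a 40 mm square aluminium tube, top face 64 mm above the bench, with 10 mm holes along its top at 40 mm pitch
- hold_down_bar (a joint): hinge of the steel bar (16 mm wide, 10 thick), rad: 0 = shut, level across the block, pointing to fixture -x; positive = swung up, 1.57 upright, at most 1.85. Axis: fixture y through point bar_hinge. Starts open; hinge friction (0.2 N m) keeps it near where it is left above 1.1. Below 0.15 it must be pushed right down (6 to 10 N at the grip) past two sprung rollers, which then hold it shut
- bar_hinge (a point): hinge axis of the hold-down bar, behind the block, 107 mm above the bench (fixture frame x +60, y +100 mm)
- bar_grip (a point): middle of the bar's red round grip, 172 mm from the hinge along the bar. The grip is 18 mm in diameter and 63 mm long (from 136 to 199 mm from the hinge), in line with the bar; free space on both y sides of it
- bar_catch (a point): middle of the catch in front of the block (122 mm from the hinge, 107 mm above the bench), where the bar lies when shut between two steel cheeks whose tops are 126 mm above the bench; the cheeks reach 19 mm to each y side and 8 mm to each x side of this point
- end_stop (a joint): slide of the yellow end stop (sleeve) along the tube, m: 0 = pin in its first hole, positive = fixture +y, towards the block; next hole at 0.040, where its rubber pads stand 2 mm off the block's end. Rubs with 3 N; pin play in a hole 1 mm each way. Sleeve top 70 mm above the bench; a flange 18 to 25 mm from the plunger's axis towards the block is 81 mm high
- lock_plunger (a joint): lift of the spring lock plunger, m: 0 = pin fully home, 9 mm deep in a hole; it clears the tube from 0.009 and stops at 0.014. When over no hole the pin rides on the tube at 0.009. The spring pushes down with 4.5 N at 0 and 11 N at 0.014; the pin has a round tip and finds a hole within 2 mm
- pull_knob: red round knob of the lock plunger, 28 mm in diameter and 24 mm high, upright; origin: centre of its underside, which is 100 mm above the bench with the pin home, on the tube's middle line (fixture x 0); z up. At the start it is at fixture y -53 mm. It rises with the plunger and travels with the end stop. Under it a steel neck 18 mm in diameter
- next_hole (a point): centre of the next hole towards the block, at the tube's top face (fixture x 0, y -13 mm, 64 mm above the bench), 40 mm from the hole in which the pin starts
- valve_block: black sectional valve block, 80 (x) by 160 (y) by 70 mm with rows of cap nuts on top (to 84 mm above its underside), 6 kg, loose in its seat; origin: centre of its underside, 24 mm above the bench
- screwdriver: bystander: screwdriver lying on the bench in front of the fixture
- cap_nut: bystander: black cap nut, 24 mm wide and 21 mm high, standing on the fixture's base plate near its rear -y corner
- spool_stand: bystander: bright steel spool standing upright in a small wooden holder, 146 mm high in all
- aerosol_blue: bystander: spray can with blue band, 65 mm in diameter, 200 mm high; origin at its foot
- aerosol_green: bystander: spray can with green band, 65 mm in diameter, 190 mm high; origin at its foot
- sealant: bystander: small white sealant bottle with red cap, 110 mm high; origin at its foot
- parts_tray: bystander: grey tray of nuts and seals, 160 by 220 by 35 mm; origin at its underside

How it is judged:
By the outcome, as a careful person would: the job done as asked, in the order asked, and still so for the second after the job is handed in, while the arm keeps its last pose, push and grip.
It also fails if it takes over 54 s, if anything falls off the work surface, if the arm or the gripper's body presses on something with over 40 N, if the wrist force passes 120 N, or if a joint passes its speed limit or range.

## Robot

A 7-joint arm with a two-finger parallel gripper is mounted at the origin on the work surface. World frame = base frame: x ahead of the robot, y to its left, z up, the work surface at z = 0. Lengths are in m, angles in rad, forces in N, time in s.
With the tool pointing down it reaches from about 0.4 to 0.85 m from the base axis. Payload 10.4 kg.
Tool frame: the origin (TCP) lies midway between the tips of the shut fingers; the grasp point (between the pads) lies 19 mm behind it; z points along the fingers, y is the line along which they close (so a half turn about z gives the same grasp; the last joint's range is limited). The gripper opens to 87 mm and grips with 3 to 60 N. Pads are 19 mm wide; open, the fingers measure 117 mm over their backs; the gripper's body (75 mm by 190 mm) begins 51 mm behind the grasp point.
Start: joints at [-1.136, 0.332, -0.065, 1.46, 0.022, 1.35, -0.088], TCP at [0.276, 0.561, 0.223] pointing down, gripper open.
Joint ranges: [-2.6, 2.6], [-0.5, 2.12], [-1.47, 1.34], [0.16, 2.42], [-1.27, 4.41], [0.06, 2.06], [-2.6, 2.6]. Speed limits (rad/s): [2.22, 2.22, 2.79, 2.79, 3.14, 3.14, 3.14].

## Interface

Orientations are given as a 3x3 rotation matrix whose columns are the frame's x, y, z axes.
In Python, from bench import env, viewer gives the robot as it stands.
- The arm moves only by the tool carry_out, never from a script. Its argument "increments" is a list of rows, each an object with "linear": the shift along the tool's x, y, z in m, a list of three; "yaw": the turn about the tool's z in degrees. In form: [{"linear": [tx, ty, tz], "yaw": yaw}, ...]. A call has 1 to 5 rows; each row is the pose to reach, as a shift and turn from the pose commanded when the call began, along the tool's axes at that moment; what a row does not reach only later rows make up. A row lasts 1/8 s, in which the tool goes at most 62.5 mm and 10.7 degrees, less where a joint would pass 70% of its speed; a pose out of reach is approached as far as the arm can. A call with a gripper value outside its range is refused whole. "fingers" is the opening, from 0 (shut) to 1 (fully open), set as the call begins (left out, the last holds). The fingers move at their own pace and stop on an object; "force" is the grip in N (left out, the last holds). Time passes only in rows, so rows that repeat a pose let the fingers close. It gives the time, the measured TCP pose, the force, the opening and the grip force at its end, in the units of the state.
- env.get_state(): the state, without advancing time (a new reading comes with each control period).
- viewer.camera(name): name is "scene" or "top" or "wrist"; returns the picture (384x512x3 uint8, red, green, blue); there is no depth.
- viewer.camera_info(name): a dict with "mtx" (3x3 intrinsics, pixels), "k1" (the pictures are not rectified: a ray, as slopes to the right and down, at radius r is drawn at 1 + k1 r^2 times it, then the intrinsics apply), "R" (3x3) and "t" (3): a world point X has camera coordinates R X + t; the wrist camera has in their place "tool_from_camera" (4x4, takes a point from camera to tool coordinates, whose origin is the TCP and whose axes are the flange's). Camera axes: x right, y down, z forward; pixel columns grow to the right and rows downward; lengths in m; the calibration is good to about 2 mm. A picture is of the moment at which its call begins: read the wrist's pose just before it. camera_info takes no time and is no camera call.
- env.finish_job(): hands the job in; it is judged then, once.
The state is a dict: "time_s": time; "joints": joint angles; "dq": joint speeds; "joint_torque": joint torques, N m; "eef_pos": TCP position; "ee_rot": TCP orientation; "contact_force": force on the tool from outside, world axes, zero at the start; "wrist_torque": the same for the moment, N m; "width": opening from 0.0 (shut) to 1.0 (fully open); "gripper_force": force on a finger pad.
Only numpy, scipy, OpenCV 4.12 (cv2) and the standard library are available. Lean on these libraries where they do the work, as an engineer would, in place of code of your own. Each camera call takes 0.05 s, during which the arm holds its last target. There are 200 camera calls.

## Working session

There is one attempt and no reset: what is moved stays moved. The work goes in short steps, Python scripts to look and compute and a tool call to move; the robot and the scene stay as the last step left them, time stands still between calls to the robot, and variables do not carry over. Pictures are saved under pics/ and viewed, at most 10 in all, crops included, and the job is handed in when it is done.

Besides the shell and the picture viewer there is one more tool, called after "Call:" in YAML: its name, and indented under it one key for each argument. carry_out: Moves the arm, as the interface text tells. Its arguments: {"type":"object","properties":{"increments":{"type":"array","items":{"type":"object","properties":{"linear":{"type":"array","items":{"type":"number"}},"yaw":{"type":"number"}}}},"fingers":{"type":"number"},"force":{"type":"number"}},"required":["increments"]}

```bash
ls; mkdir -p pics; python3 - <<'E'
from bench import env, viewer
import cv2,numpy as np
s=env.get_state()
print(s['time_s'],s['eef_pos'],np.round(s['ee_rot'],3).tolist(),s['width'])
for n in ("scene","top"):
    im=viewer.camera(n); cv2.imwrite(f"pics/{n}0.png",im[:,:,::-1])
    i=viewer.camera_info(n); print(n,i)
print(viewer.camera_info("wrist"))
a=cv2.imread("pics/scene0.png");b=cv2.imread("pics/top0.png")
E
```

```text
pics
0.0 [0.27606234 0.56029781 0.22174734] [[-0.897, 0.442, -0.001], [0.442, 0.897, -0.001], [-0.0, -0.001, -1.0]] 0.9994159405968617
scene {'mtx': array([[362.47631015,   0.        , 253.36633064],
       [  0.        , 362.47631015, 188.72502124],
       [  0.        ,   0.        ,   1.        ]]), 'k1': 0.011850528527096435, 'R': array([[-0.74897489,  0.6623645 ,  0.01760354],
       [ 0.34597525,  0.41359678, -0.84216319],
       [-0.56509977, -0.62466869, -0.53893532]]), 't': array([ 0.42989025, -0.10161892,  1.56617306])}
top {'mtx': array([[436.73936614,   0.        , 266.3764923 ],
       [  0.        , 436.73936614, 198.68522233],
       [  0.        ,   0.        ,   1.        ]]), 'k1': -0.052128279440146204, 'R': array([[ 0.01386763, -0.99980746,  0.01388292],
       [-0.99188347, -0.0155101 , -0.12620074],
       [ 0.12639177, -0.01202013, -0.99190758]]), 't': array([-0.01761024,  0.56640399,  1.59753495])}
{'mtx': array([[265.77159839,   0.        , 257.73929867],
       [  0.        , 265.77159839, 192.07777024],
       [  0.        ,   0.        ,   1.        ]]), 'k1': 0.018601522702743383, 'tool_from_camera': array([[-1.70053762e-05, -9.68566606e-01, -2.48754356e-01,
         6.66394761e-02],
       [ 9.99999988e-01, -5.53888274e-05,  1.47303521e-04,
         5.43186408e-05],
       [-1.56451484e-04, -2.48754351e-01,  9.68566595e-01,
        -1.62414371e-01],
       [ 0.00000000e+00,  0.00000000e+00,  0.00000000e+00,
         1.00000000e+00]])}
```

View pics/scene0.png

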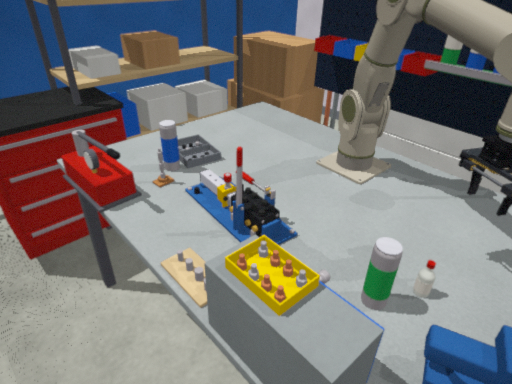

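View pics/top0.png

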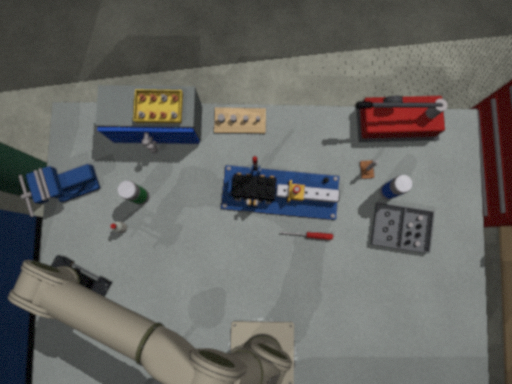

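```bash
cat > h.py <<'E'
import cv2,numpy as np
from bench import env,viewer
def cam(n):
    i=viewer.camera_info(n)
    if n=="wrist":
        s=env.get_state();T=i["tool_from_camera"];Rt=np.array(s["ee_rot"])
        Rwc=Rt@T[:3,:3];o=Rt@T[:3,3]+s["eef_pos"]
    else:
        Rwc=i["R"].T;o=-Rwc@i["t"]
    return i["mtx"],i["k1"],Rwc,o
def ray(c,uv):
    K,k,R,o=c
    p=cv2.undistortPoints(np.array([[uv]],float),K,np.array([k,0,0,0.]))[0,0]
    d=R@np.array([p[0],p[1],1]);return o,d/np.linalg.norm(d)
def onz(c,uv,z):
    o,d=ray(c,uv);return o+d*(z-o[2])/d[2]
def proj(c,X):
    K,k,R,o=c
    return cv2.projectPoints(np.array([X],float),cv2.Rodrigues(R.T)[0],-R.T@o,K,np.array([k,0,0,0.]))[0][0,0]
def tri(r1,r2):
    (o1,d1),(o2,d2)=r1,r2
    t=np.linalg.lstsq(np.stack([d1,-d2],1),o2-o1,rcond=None)[0]
    a,b=o1+t[0]*d1,o2+t[1]*d2
    return (a+b)/2,np.linalg.norm(a-b)
def blobs(im,lo,hi,box=None,amin=15):
    hsv=cv2.cvtColor(im,cv2.COLOR_BGR2HSV)
    m=cv2.inRange(hsv,lo,hi)
    if lo[0]==0 and hi[0]<12: m|=cv2.inRange(hsv,(170,*lo[1:]),(180,*hi[1:]))
    if box: 
        z=np.zeros_like(m);u0,v0,u1,v1=box;z[v0:v1,u0:u1]=m[v0:v1,u0:u1];m=z
    n,l,st,ce=cv2.connectedComponentsWithStats(m)
    return m,[(st[k].tolist(),ce[k].round(1).tolist()) for k in range(1,n) if st[k][4]>=amin]
E
python3 - <<'E'
from h import *
t=cv2.imread("pics/top0.png");s=cv2.imread("pics/scene0.png");ct=cam("top");cs=cam("scene")
m,b=blobs(t,(100,120,50),(125,255,255),(205,150,355,230));print(b)
pts=np.argwhere(m)[:,::-1].astype(float)
W=np.array([onz(ct,p,0.012)[:2] for p in pts])
r=cv2.minAreaRect((W*1000).astype(np.float32));print(r)
print("red top",blobs(t,(0,140,70),(8,255,255),(205,140,355,230),4)[1])
print("red scene",blobs(s,(0,140,70),(8,255,255),(180,130,310,250),4)[1])
cv2.imwrite("pics/z.png",np.hstack([cv2.resize(s[140:250,180:300],None,fx=3.3,fy=3.3,interpolation=2),cv2.resize(t[145:225,215:345],None,fx=3,fy=4.5375,interpolation=2)]))
E
```

```text
[([223, 166, 115, 53, 2443], [283.7, 194.0])]
((597.8973999023438, -60.133392333984375), (432.8096618652344, 168.4066619873047), 85.1419906616211)
red top [([253, 157, 4, 5, 15], [254.4, 158.9]), ([293, 190, 5, 3, 6], [294.7, 191.3])]
red scene [([237, 147, 5, 19, 91], [239.0, 156.0]), ([242, 172, 11, 12, 62], [246.9, 177.5]), ([224, 175, 7, 7, 40], [227.1, 178.1])]
```

View pics/z.png

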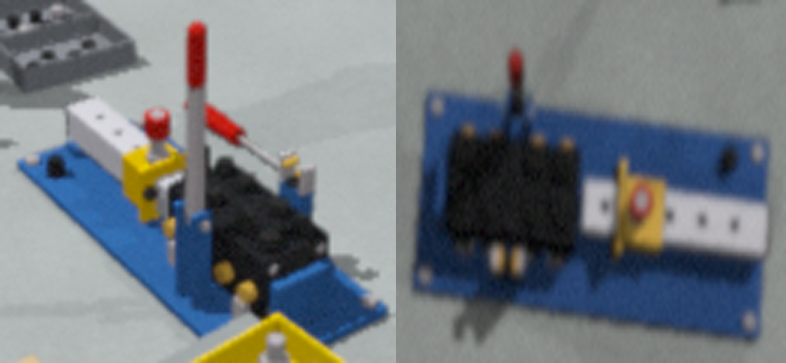

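```bash
cat >> h.py <<'E'
YAW=np.deg2rad(-4.86)
F=np.array([[np.cos(YAW),-np.sin(YAW),0],[np.sin(YAW),np.cos(YAW),0],[0,0,1]]);P0=np.array([.598,-.060,0])
def w(p): return P0+F@np.array(p)
def f(X): return F.T@(np.array(X)-P0)
E
python3 - <<'E'
from h import *
ct=cam("top");cs=cam("scene")
g,e=tri(ray(ct,(254.4,158.9)),ray(cs,(239,156)));print("grip",g,e,f(g))
# cap face centre ~ knob middle in scene, whole knob red in top from zoom
k,e=tri(ray(ct,(215+640-396-0-459+ (640-396)/3,145+200/4.54)),ray(cs,(227.1,178.1)));print("knob",k,e,f(k))
print("exp knob",w([0,-.053,.112]),proj(ct,w([0,-.053,.124])),proj(cs,w([0,-.053,.112])))
for a in (1.57,1.7,1.85):
  p=w([.06-.172*np.cos(a),.1,.107+.172*np.sin(a)]);print(a,p,proj(ct,p),proj(cs,p))
E
```

```text
grip [0.66431391 0.03393756 0.27818673] 0.00024237120002012865 [0.05811698 0.09921802 0.27818673]
knob [0.71249629 0.39476335 0.42874235] 0.43394241318166354 [0.07555648 0.4628286  0.42874235]
exp knob [ 0.59350977 -0.11280945  0.112     ] [295.97326801 188.49740468] [227.83907388 177.84048945]
1.57 [0.66611994 0.03456879 0.27899995] [254.23654428 158.26522172] [238.6887003  156.01909219]
1.7 [0.68833799 0.03267966 0.27756635] [254.94949861 151.63121077] [232.08505836 158.59466487]
1.85 [0.71348751 0.03054127 0.27233933] [255.76270004 144.45122215] [224.4733504  162.73262963]
```

```bash
cat >> h.py <<'E'
def go(fx,z,up=None):
    "tool-frame shift from present TCP to fixture x,y and TCP height z; yaw to align tool y with fixture y"
    s=env.get_state();R=np.array(s["ee_rot"]);X=w([fx[0],fx[1],z])
    d=R.T@(X-s["eef_pos"]);y=np.rad2deg(np.arctan2(R[1,1],R[0,1])-np.arctan2(F[1,1],F[0,1]))
    y=(y+90)%180-90
    print("t%.2f"%s["time_s"],"fix",f(s["eef_pos"]).round(4),"shift mm",(d*1000).round(1),"yaw",round(y,2),"F",np.round(s["contact_force"],1),"w",round(s["width"],3),"gf",round(float(np.max(s["gripper_force"])),1))
E
python3 -c "
from h import *
go((.058,.1),.38)"
```

```text
t0.10 fix [-0.3733  0.5908  0.2218] shift mm [-580.5 -300.1 -157.7] yaw -21.37 F [-0.1 -0.3  0. ] w 1.0 gf 0.0
```

Call:
carry_out:
  increments:
    - {"linear": [0, 0, -0.05], "yaw": 0}
    - {"linear": [-0.02, -0.01, -0.1], "yaw": -5}
    - {"linear": [-0.06, -0.03, -0.15], "yaw": -10}
    - {"linear": [-0.115, -0.06, -0.158], "yaw": -16}
    - {"linear": [-0.17, -0.088, -0.158], "yaw": -21.4}
  fingers: 0.6
  force: 15

```text
time_s: 0.72
eef_pos: [0.3887, 0.408, 0.3815]
ee_rot: [[-0.997, 0.08, 0.001], [0.08, 0.997, 0.001], [-0.001, 0.001, -1.0]]
contact_force: [0.7, 0.6, -0.7]
width: 0.615
gripper_force: 0.0
```

```bash
python3 -c "
from h import *
go((.058,.1),.38)"
```

```text
t0.72 fix [-0.2482  0.4486  0.3815] shift mm [-304.6 -350.     1.2] yaw 0.26 F [ 0.7  0.6 -0.7] w 0.615 gf 0.0
```

Call:
carry_out:
  increments:
    - {"linear": [-0.04, -0.046, 0], "yaw": 0}
    - {"linear": [-0.08, -0.092, 0], "yaw": 0}
    - {"linear": [-0.12, -0.138, 0], "yaw": 0}
    - {"linear": [-0.16, -0.184, 0], "yaw": 0}
    - {"linear": [-0.2, -0.23, 0], "yaw": 0}

```text
time_s: 1.35
eef_pos: [0.5685, 0.1615, 0.3803]
ee_rot: [[-0.996, 0.084, -0.0], [0.084, 0.996, 0.0], [0.0, 0.0, -1.0]]
contact_force: [0.2, -0.3, 0.0]
width: 0.603
gripper_force: 0.0
```

Call:
carry_out:
  increments:
    - {"linear": [-0.04, -0.046, 0], "yaw": 0}
    - {"linear": [-0.08, -0.092, 0], "yaw": 0}
    - {"linear": [-0.105, -0.12, 0], "yaw": 0.3}
    - {"linear": [-0.105, -0.12, 0], "yaw": 0.3}

```text
time_s: 1.85
eef_pos: [0.6631, 0.0312, 0.379]
ee_rot: [[-0.996, 0.095, -0.002], [0.095, 0.996, -0.002], [0.002, -0.002, -1.0]]
contact_force: [-0.3, -0.1, -0.1]
width: 0.6
gripper_force: 0.0
```

```bash
python3 -c "
from h import *
go((.058,.1),.38)
c=cam('wrist');im=viewer.camera('wrist')[:,:,::-1].copy();cv2.imwrite('pics/w1.png',im)
print(blobs(im,(0,140,60),(8,255,255),None,20)[1])
for n,p in dict(griptop=[.058,.1,.306],grip=[.058,.1,.278],knob=[0,-.053,.124]).items(): print(n,proj(c,w(p)))
"
```

```text
t1.85 fix [0.0571 0.0964 0.379 ] shift mm [-0.8  3.6 -1.1] yaw -0.56 F [-0.3 -0.1 -0.1] w 0.6 gf 0.0
[([81, 37, 60, 15, 826], [110.2, 43.9]), ([154, 125, 19, 16, 120], [165.5, 132.0]), ([254, 181, 16, 25, 318], [261.5, 193.6])]
griptop [262.11900344 199.65698004]
grip [261.73586424 192.13894535]
knob [160.11127994 131.34039752]
```

View pics/w1.png

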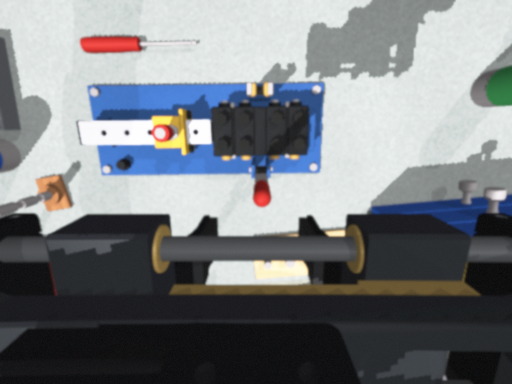

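Call:
carry_out:
  increments:
    - {"linear": [-0.001, 0.0035, 0.04], "yaw": -0.5}
    - {"linear": [-0.001, 0.0035, 0.08], "yaw": -0.5}
    - {"linear": [-0.001, 0.0035, 0.11], "yaw": -0.5}
    - {"linear": [-0.001, 0.0035, 0.12], "yaw": -0.5}
    - {"linear": [-0.001, 0.0035, 0.12], "yaw": -0.5}

```text
time_s: 2.52
eef_pos: [0.6633, 0.0392, 0.2609]
ee_rot: [[-0.997, 0.08, -0.0], [0.08, 0.997, 0.0], [0.0, 0.0, -1.0]]
contact_force: [-0.3, 0.1, 0.6]
width: 0.603
gripper_force: 0.0
```

Call:
carry_out:
  increments:
    - {"linear": [0, 0, 0], "yaw": 0}
    - {"linear": [0, 0, 0], "yaw": 0}
    - {"linear": [0, 0, 0], "yaw": 0}
    - {"linear": [0, 0, 0], "yaw": 0}
  fingers: 0
  force: 12

```text
time_s: 3.02
eef_pos: [0.6636, 0.0362, 0.2608]
ee_rot: [[-0.997, 0.082, 0.0], [0.082, 0.997, -0.003], [-0.0, -0.003, -1.0]]
contact_force: [-1.8, -10.3, 2.2]
width: 0.236
gripper_force: 5.3
```

```bash
python3 -c "
from h import *
go((.058,.1),.26)
for a in np.arange(1.55,0,-.1): print(round(a,2),1000*.172*(np.cos(a)-np.cos(1.56)).round(4), 1000*.172*(np.sin(1.56)-np.sin(a)).round(4))
"
```

```text
t3.02 fix [0.0572 0.1014 0.2608] shift mm [-0.8 -1.4  0.8] yaw 0.14 F [ -1.8 -10.3   2.2] w 0.236 gf 5.3
1.55 1.72 0.0344
1.45 18.8684 1.2384
1.35 35.8104 4.1624
1.25 52.373999999999995 8.772
1.15 68.4044 14.9984
1.05 83.7296 22.790000000000003
0.95 98.19479999999999 32.078
0.85 111.6624 42.7764
0.75 123.9948 54.747600000000006
0.65 135.0716 67.90559999999999
0.55 144.7724 82.0956
0.45 153.0284 97.17999999999999
0.35 159.7192 113.004
0.25 164.79319999999998 129.42999999999998
0.15 168.216 146.286
0.05 169.936 163.4
```

Call:
carry_out:
  increments:
    - {"linear": [0, -0.003, 0], "yaw": 0}
    - {"linear": [0.01, -0.003, 0.0005], "yaw": 0}
    - {"linear": [0.02, -0.003, 0.001], "yaw": 0}
    - {"linear": [0.036, -0.003, 0.004], "yaw": 0}
    - {"linear": [0.052, -0.003, 0.0085], "yaw": 0}

```text
time_s: 3.65
eef_pos: [0.6104, 0.0391, 0.2516]
ee_rot: [[-0.997, 0.081, -0.0], [0.081, 0.997, -0.001], [0.0, -0.001, -1.0]]
contact_force: [1.4, -2.5, -3.3]
width: 0.202
gripper_force: 12.0
```

```bash
python3 -c "
from h import *
go((.0,.1),.26)
"
```

```text
t3.65 fix [0.0039 0.0998 0.2516] shift mm [ 3.9  0.2 -8.4] yaw 0.22 F [ 1.4 -2.5 -3.3] w 0.202 gf 12.0
```

Call:
carry_out:
  increments:
    - {"linear": [0.016, 0, 0.006], "yaw": 0}
    - {"linear": [0.0315, 0, 0.014], "yaw": 0}
    - {"linear": [0.046, 0, 0.0235], "yaw": 0}
    - {"linear": [0.0595, 0, 0.034], "yaw": 0}
    - {"linear": [0.072, 0, 0.046], "yaw": 0}

```text
time_s: 4.28
eef_pos: [0.5387, 0.045, 0.2054]
ee_rot: [[-0.997, 0.081, 0.0], [0.081, 0.997, -0.0], [-0.0, -0.0, -1.0]]
contact_force: [4.9, -3.5, -4.8]
width: 0.204
gripper_force: 12.0
```

Call:
carry_out:
  increments:
    - {"linear": [0.011, 0, 0.013], "yaw": 0}
    - {"linear": [0.021, 0, 0.0275], "yaw": 0}
    - {"linear": [0.029, 0, 0.0425], "yaw": 0}
    - {"linear": [0.0355, 0, 0.058], "yaw": 0}
    - {"linear": [0.0405, 0, 0.0745], "yaw": 0}

```text
time_s: 4.9
eef_pos: [0.4986, 0.0483, 0.1306]
ee_rot: [[-0.997, 0.081, -0.0], [0.081, 0.997, -0.0], [0.0, -0.0, -1.0]]
contact_force: [2.0, -3.8, -1.1]
width: 0.198
gripper_force: 12.0
```

```bash
python3 -c "
from h import *
go((-.112,.1),.088)
"
```

```text
t4.90 fix [-0.1083  0.0995  0.1306] shift mm [ 3.7  0.5 42.6] yaw 0.23 F [ 2.  -3.8 -1.1] w 0.198 gf 12.0
```

Call:
carry_out:
  increments:
    - {"linear": [0.0025, 0.0005, 0.012], "yaw": 0}
    - {"linear": [0.0035, 0.0005, 0.022], "yaw": 0}
    - {"linear": [0.004, 0.0005, 0.031], "yaw": 0}
    - {"linear": [0.004, 0.0005, 0.038], "yaw": 0}
    - {"linear": [0.004, 0.0005, 0.043], "yaw": 0}
  force: 30

```text
time_s: 5.52
eef_pos: [0.4949, 0.0487, 0.0895]
ee_rot: [[-0.997, 0.081, -0.002], [0.081, 0.997, -0.0], [0.002, -0.0, -1.0]]
contact_force: [-15.2, -9.2, 40.8]
width: 0.196
gripper_force: 30.0
```

```bash
python3 -c "
from h import *
go((-.112,.1),.088)
"
```

```text
t5.53 fix [-0.1119  0.0996  0.0895] shift mm [0.1 0.4 1.5] yaw 0.19 F [-15.2  -9.2  40.8] w 0.196 gf 30.0
```

Call:
carry_out:
  increments:
    - {"linear": [-0.001, 0, -0.001], "yaw": 0}
    - {"linear": [-0.001, 0, -0.001], "yaw": 0}
    - {"linear": [-0.001, 0, -0.001], "yaw": 0}

```text
time_s: 5.9
eef_pos: [0.495, 0.0486, 0.0897]
ee_rot: [[-0.997, 0.081, -0.003], [0.081, 0.997, -0.0], [0.003, -0.001, -1.0]]
contact_force: [-12.4, -6.7, 17.0]
width: 0.194
gripper_force: 30.0
```

```bash
python3 -c "
from h import *
go((-.112,.1),.088)
for n in ('scene','top'): cv2.imwrite('pics/%s1.png'%n,viewer.camera(n)[:,:,::-1])
s=cv2.imread('pics/scene1.png');cv2.imwrite('pics/z1.png',cv2.resize(s[150:250,180:310],None,fx=5,fy=5,interpolation=2))
"
```

```text
t5.90 fix [-0.1118  0.0995  0.0897] shift mm [0.1 0.5 1.7] yaw 0.2 F [-12.4  -6.7  17. ] w 0.194 gf 30.0
```

View pics/z1.png

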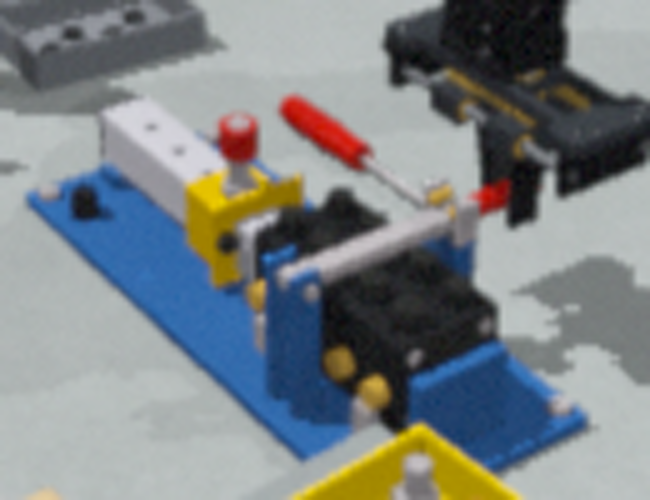

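Call:
carry_out:
  increments:
    - {"linear": [0, 0, -0.0005], "yaw": 0}
    - {"linear": [0, 0, -0.0005], "yaw": 0}
    - {"linear": [0, 0, -0.0005], "yaw": 0}
    - {"linear": [0, 0, -0.03], "yaw": 0}
    - {"linear": [0, 0, -0.055], "yaw": 0}
  fingers: 0.6

```text
time_s: 6.62
eef_pos: [0.4964, 0.0496, 0.1451]
ee_rot: [[-0.997, 0.08, -0.0], [0.08, 0.997, 0.0], [0.0, 0.0, -1.0]]
contact_force: [-0.2, -0.5, 0.5]
width: 0.588
gripper_force: 0.0
```

Call:
carry_out:
  increments:
    - {"linear": [0, 0, 0], "yaw": 0}
    - {"linear": [0, 0, 0], "yaw": 0}
    - {"linear": [0, 0, 0], "yaw": 0}
    - {"linear": [0, 0, 0.01], "yaw": 0}
    - {"linear": [0, 0, 0.02], "yaw": 0}
  fingers: 0
  force: 10

```text
time_s: 7.25
eef_pos: [0.4961, 0.0492, 0.1233]
ee_rot: [[-0.997, 0.081, -0.001], [0.081, 0.997, -0.0], [0.001, -0.0, -1.0]]
contact_force: [0.5, -0.2, 0.1]
width: 0.118
gripper_force: 0.0
```

```bash
python3 -c "
from h import *
go((-.112,.1),.116)
"
```

```text
t7.25 fix [-0.1108  0.1002  0.1233] shift mm [ 1.2 -0.2  7.3] yaw 0.23 F [ 0.5 -0.2  0.1] w 0.118 gf 0.0
```

Call:
carry_out:
  increments:
    - {"linear": [0, 0, 0.0], "yaw": 0}
    - {"linear": [0, 0, 0.003], "yaw": 0}
    - {"linear": [0, 0, 0.006], "yaw": 0}
    - {"linear": [0, 0, 0.0075], "yaw": 0}
    - {"linear": [0, 0, 0.008], "yaw": 0}

```text
time_s: 7.88
eef_pos: [0.4965, 0.0493, 0.1165]
ee_rot: [[-0.997, 0.081, 0.0], [0.081, 0.997, 0.0], [-0.0, 0.0, -1.0]]
contact_force: [0.4, -0.0, -0.4]
width: 0.004
gripper_force: 0.0
```

```bash
python3 -c "
from h import *
go((-.112,.1),.116)
"
```

```text
t7.88 fix [-0.1104  0.1003  0.1165] shift mm [ 1.6 -0.3  0.5] yaw 0.23 F [ 0.4 -0.  -0.4] w 0.004 gf 0.0
```

Not yet in contact at 116.5 mm, so the bar is down; a slight press confirms.

Call:
carry_out:
  increments:
    - {"linear": [0, 0, 0.001], "yaw": 0}
    - {"linear": [0, 0, 0.002], "yaw": 0}
    - {"linear": [0, 0, 0.002], "yaw": 0}

```text
time_s: 8.25
eef_pos: [0.4966, 0.0493, 0.116]
ee_rot: [[-0.997, 0.081, 0.0], [0.081, 0.997, 0.001], [-0.0, 0.001, -1.0]]
contact_force: [-7.7, -1.5, 16.8]
width: 0.003
gripper_force: 8.2
```

```bash
python3 -c "
from h import *
go((-.112,.1),.116)
"
```

```text
t8.25 fix [-0.1103  0.1003  0.116 ] shift mm [ 1.7 -0.3 -0. ] yaw 0.22 F [-7.7 -1.5 16.8] w 0.003 gf 8.2
```

Call:
carry_out:
  increments:
    - {"linear": [0, 0, -0.03], "yaw": 0}
    - {"linear": [0, -0.01, -0.08], "yaw": 0}
    - {"linear": [-0.03, -0.05, -0.11], "yaw": 0}
  fingers: 0.7

```text
time_s: 8.62
eef_pos: [0.5226, -0.001, 0.2272]
ee_rot: [[-0.997, 0.076, 0.003], [0.076, 0.997, 0.002], [-0.002, 0.002, -1.0]]
contact_force: [1.6, 0.3, 0.2]
width: 0.26
gripper_force: 0.0
```

```bash
python3 -c "
from h import *
go((0,-.053),.20);print(np.round(env.get_state()['joints'],2))
"
```

```text
t8.62 fix [-0.0801  0.0524  0.2272] shift mm [ -79.1 -106.2   27.1] yaw 0.52 F [1.6 0.3 0.2] w 0.26 gf 0.0
[-0.38  0.09  0.31  1.74 -0.03  1.31  1.44]
```

Call:
carry_out:
  increments:
    - {"linear": [-0.015, -0.02, 0], "yaw": 10}
    - {"linear": [-0.03, -0.04, 0], "yaw": 20}
    - {"linear": [-0.045, -0.06, 0], "yaw": 30}
    - {"linear": [-0.06, -0.085, 0], "yaw": 40}
    - {"linear": [-0.079, -0.106, 0], "yaw": 50}

```text
time_s: 9.25
eef_pos: [0.5928, -0.1161, 0.2246]
ee_rot: [[-0.574, 0.819, 0.0], [0.819, 0.574, 0.0], [-0.0, 0.0, -1.0]]
contact_force: [-0.3, -0.2, 0.0]
width: 0.695
gripper_force: 0.0
```

Call:
carry_out:
  increments:
    - {"linear": [0, 0, 0], "yaw": 10}
    - {"linear": [0, 0, 0], "yaw": 20}
    - {"linear": [0, 0, 0], "yaw": 30}
    - {"linear": [0, 0, 0], "yaw": 40.2}
    - {"linear": [0, 0, 0], "yaw": 40.2}

```text
time_s: 9.88
eef_pos: [0.5925, -0.1149, 0.2244]
ee_rot: [[0.083, 0.997, -0.0], [0.997, -0.083, -0.0], [-0.0, -0.0, -1.0]]
contact_force: [1.1, -0.6, -0.2]
width: 0.702
gripper_force: 0.0
```

```bash
sed -i 's/y=(y+90)%180-90/y=(y+45)%90-45/' h.py; python3 -c "
from h import *
go((0,-.053),.22);print(np.round(env.get_state()['joints'],2))
c=cam('wrist');im=viewer.camera('wrist')[:,:,::-1].copy();cv2.imwrite('pics/w2.png',im)
print(blobs(im,(0,140,60),(8,255,255),None,20)[1])
for n,p in dict(knobtop=[0,-.053,.124],kmid=[0,-.053,.112],hole=[0,-.013,.064],grip=[-.112,.1,.107]).items(): print(n,proj(c,w(p)))
"
```

```text
t9.88 fix [-0.0008 -0.0552  0.2244] shift mm [2.2 0.8 4.4] yaw 0.1 F [ 1.1 -0.6 -0.2] w 0.702 gf 0.0
[-0.35  0.31  0.58  1.55 -0.17  1.34  0.17]
[([110, 15, 64, 22, 1278], [142.0, 25.6]), ([248, 175, 25, 28, 289], [259.5, 186.8]), ([155, 211, 12, 26, 204], [160.9, 223.7])]
knobtop [257.56854067 189.89076203]
kmid [257.57707267 187.17167821]
hole [257.66030551 145.47667818]
grip [137.08086382  25.11208544]
```

View pics/w2.png

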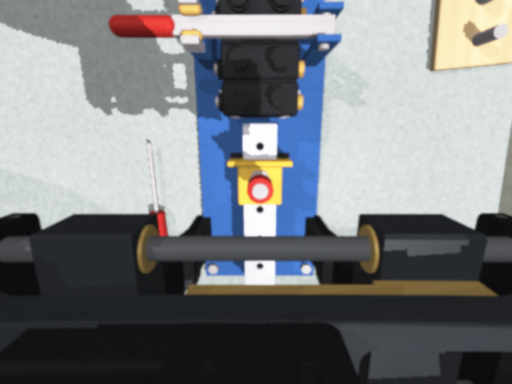

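Call:
carry_out:
  increments:
    - {"linear": [0.002, 0.003, 0.04], "yaw": 0}
    - {"linear": [0.002, 0.003, 0.08], "yaw": 0}
    - {"linear": [0.002, 0.003, 0.11], "yaw": 0}
    - {"linear": [0.002, 0.003, 0.128], "yaw": 0}
    - {"linear": [0.002, 0.003, 0.133], "yaw": 0}

```text
time_s: 10.55
eef_pos: [0.5954, -0.1133, 0.0909]
ee_rot: [[0.083, 0.997, -0.001], [0.997, -0.083, 0.0], [0.0, -0.001, -1.0]]
contact_force: [0.5, 0.3, 0.0]
width: 0.699
gripper_force: 0.0
```

Call:
carry_out:
  increments:
    - {"linear": [0, 0, 0], "yaw": 0}
    - {"linear": [0, 0, 0], "yaw": 0}
    - {"linear": [0, 0, 0], "yaw": 0}
    - {"linear": [0, 0, 0], "yaw": 0}
  fingers: 0
  force: 12

```text
time_s: 11.05
eef_pos: [0.5957, -0.1132, 0.0919]
ee_rot: [[0.084, 0.996, 0.0], [0.996, -0.084, 0.0], [0.0, 0.0, -1.0]]
contact_force: [-6.4, 1.1, 2.4]
width: 0.331
gripper_force: 3.9
```

```bash
python3 -c "
from h import *
go((.002,-.053),.091)
"
```

```text
t11.05 fix [ 0.0022 -0.0532  0.0919] shift mm [ 0.2 -0.2  0.9] yaw 0.04 F [-6.4  1.1  2.4] w 0.331 gf 3.9
```

Call:
carry_out:
  increments:
    - {"linear": [0, -0.0005, 0], "yaw": 0}
    - {"linear": [0, -0.0005, 0], "yaw": 0}
    - {"linear": [0, -0.0005, 0], "yaw": 0}
  force: 40

```text
time_s: 11.42
eef_pos: [0.595, -0.1132, 0.0919]
ee_rot: [[0.084, 0.996, -0.0], [0.996, -0.084, 0.0], [0.0, -0.0, -1.0]]
contact_force: [-3.0, 0.7, 6.1]
width: 0.305
gripper_force: 40.0
```

Call:
carry_out:
  increments:
    - {"linear": [0, 0, -0.003], "yaw": 0}
    - {"linear": [0, 0, -0.006], "yaw": 0}
    - {"linear": [0, 0, -0.009], "yaw": 0}
    - {"linear": [0, 0, -0.0115], "yaw": 0}
    - {"linear": [0, 0, -0.0115], "yaw": 0}

```text
time_s: 12.05
eef_pos: [0.5948, -0.1132, 0.1027]
ee_rot: [[0.084, 0.996, -0.001], [0.996, -0.084, 0.0], [0.0, -0.001, -1.0]]
contact_force: [0.8, -0.7, -10.4]
width: 0.304
gripper_force: 40.0
```

```bash
python3 -c "
from h import *
go((.002,-.013),.0915)
"
```

```text
t12.05 fix [ 0.0014 -0.0533  0.1027] shift mm [40.3  0.7 11.2] yaw 0.03 F [  0.8  -0.7 -10.4] w 0.304 gf 40.0
```

Call:
carry_out:
  increments:
    - {"linear": [0.005, 0, -0.0005], "yaw": 0}
    - {"linear": [0.014, 0, -0.0005], "yaw": 0}
    - {"linear": [0.023, 0, -0.0005], "yaw": 0}
    - {"linear": [0.032, 0, -0.0005], "yaw": 0}
    - {"linear": [0.036, 0, -0.0005], "yaw": 0}

```text
time_s: 12.68
eef_pos: [0.5979, -0.0762, 0.1032]
ee_rot: [[0.083, 0.997, -0.001], [0.997, -0.083, 0.0], [0.0, -0.001, -1.0]]
contact_force: [-1.7, -2.5, -11.9]
width: 0.306
gripper_force: 40.0
```

```bash
python3 -c "
from h import *
go((.0014,-.0133),.0918)
"
```

```text
t12.68 fix [ 0.0013 -0.0161  0.1032] shift mm [ 2.8  0.1 11.5] yaw 0.09 F [ -1.7  -2.5 -11.9] w 0.306 gf 40.0
```

Call:
carry_out:
  increments:
    - {"linear": [0.0015, 0, 0], "yaw": 0}
    - {"linear": [0.003, 0, 0], "yaw": 0}
    - {"linear": [0.003, 0, 0], "yaw": 0}

```text
time_s: 13.05
eef_pos: [0.5981, -0.0744, 0.1034]
ee_rot: [[0.084, 0.996, -0.001], [0.996, -0.084, 0.0], [0.0, -0.001, -1.0]]
contact_force: [-3.2, -1.8, -10.8]
width: 0.305
gripper_force: 40.0
```

```bash
python3 -c "
from h import *
go((.0014,-.0133),.0918)
"
```

```text
t13.05 fix [ 0.0014 -0.0143  0.1034] shift mm [ 1.   0.  11.6] yaw 0.02 F [ -3.2  -1.8 -10.8] w 0.305 gf 40.0
```

Call:
carry_out:
  increments:
    - {"linear": [0.001, 0, 0], "yaw": 0}
    - {"linear": [0.001, 0, 0.003], "yaw": 0}
    - {"linear": [0.001, 0, 0.006], "yaw": 0}
    - {"linear": [0.001, 0, 0.009], "yaw": 0}
    - {"linear": [0.001, 0, 0.0115], "yaw": 0}

```text
time_s: 13.68
eef_pos: [0.5983, -0.0734, 0.0921]
ee_rot: [[0.084, 0.996, -0.0], [0.996, -0.084, 0.0], [0.0, -0.0, -1.0]]
contact_force: [-5.6, -1.9, -5.4]
width: 0.309
gripper_force: 40.0
```

Call:
carry_out:
  increments:
    - {"linear": [0, 0, 0.0003], "yaw": 0}
    - {"linear": [0, 0, 0.0005], "yaw": 0}
    - {"linear": [0, 0, 0.0005], "yaw": 0}

```text
time_s: 14.05
eef_pos: [0.5983, -0.0734, 0.092]
ee_rot: [[0.084, 0.996, -0.0], [0.996, -0.084, 0.0], [0.0, -0.0, -1.0]]
contact_force: [-6.5, -2.2, -4.3]
width: 0.309
gripper_force: 40.0
```

```bash
python3 -c "
from h import *
go((.0014,-.0133),.0918)
"
```

```text
t14.05 fix [ 0.0015 -0.0134  0.092 ] shift mm [ 0.1 -0.1  0.2] yaw 0.02 F [-6.5 -2.2 -4.3] w 0.309 gf 40.0
```

Call:
carry_out:
  increments:
    - {"linear": [0, 0, 0.0005], "yaw": 0}
    - {"linear": [0, 0, 0.001], "yaw": 0}
    - {"linear": [0, 0, 0.001], "yaw": 0}

```text
time_s: 14.42
eef_pos: [0.5984, -0.0734, 0.0919]
ee_rot: [[0.084, 0.996, 0.0], [0.996, -0.084, 0.001], [0.001, -0.0, -1.0]]
contact_force: [-10.4, -2.0, 4.9]
width: 0.305
gripper_force: 40.0
```

```bash
python3 -c "
from h import *
go((.0014,-.0133),.0918)
im=viewer.camera('scene')[:,:,::-1].copy();cv2.imwrite('pics/s3.png',cv2.resize(im[120:250,160:320],None,fx=4,fy=4,interpolation=2))
"
```

```text
t14.43 fix [ 0.0016 -0.0133  0.0919] shift mm [ 0.  -0.2  0.1] yaw 0.01 F [-10.4  -2.    4.9] w 0.305 gf 40.0
```

View pics/s3.png

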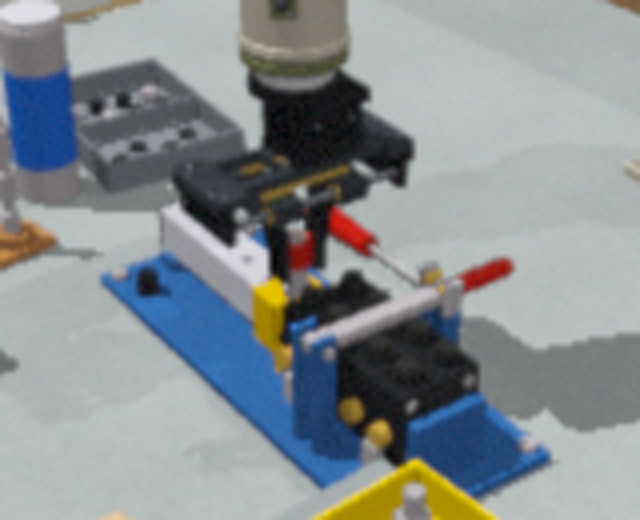

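Call:
carry_out:
  increments:
    - {"linear": [0, -0.0004, 0], "yaw": 0}
    - {"linear": [0, -0.0004, 0], "yaw": 0}
    - {"linear": [0, -0.0004, 0], "yaw": 0}

```text
time_s: 14.85
eef_pos: [0.5984, -0.0734, 0.0919]
ee_rot: [[0.084, 0.996, 0.001], [0.996, -0.084, 0.001], [0.001, 0.001, -1.0]]
contact_force: [-9.4, -1.8, 3.8]
width: 0.304
gripper_force: 40.0
```

```bash
python3 -c "
from h import *
go((.0014,-.0133),.0918)
print(env.finish_job())
"
```

```text
t14.85 fix [ 0.0015 -0.0134  0.0919] shift mm [ 0.1 -0.1  0.1] yaw 0.02 F [-9.4 -1.8  3.8] w 0.304 gf 40.0
the job is handed in; nothing more can be done
None
```

The job is handed in at 14.9 s (no verdict came back): the bar is shut in its catch, the end stop is one hole nearer the block with the pin home by height and force, and the gripper still holds the knob; one reading while pushing the bar shut showed 40.8 N upward on the fingers.

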